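# Close the sugar shaker: drop in the sieve and snap the cap down

## Task

Get the sugar shaker in its dock ready for use: pick up the round brass sieve by its knob, lay it flat into the matching round recess in the shaker's mouth and let go of it; then put the white cap over the neck and press straight down until it clicks past the spring balls. Keep pressing after the click until the cap has pushed the orange sprung ring all the way down, and finish while still holding the cap down like that - do not let up. Leave the mug, the palette knife and the biscuits where they are.

Things in the scene. Friction and masses are not known exactly. Their poses are not given: they have to be found in the camera images.
- shaker: sugar shaker clamped upright in a dock; it cannot move. Origin: centre of the dock's underside, on the bench, z up. Black round dock plate 112 mm in diameter, 8 mm thick; blue round body 84 mm in diameter up to the shoulder at z = 70 mm; then a bare metal neck 52 mm in diameter up to the mouth at z = 96 mm, its outer top edge bevelled 2 mm
- shaker_mouth (a point): centre of the mouth, on the neck's axis, level with the neck's top edge, 96 mm above the bench. The mouth is a round recess 43 mm in diameter and 5 mm deep (floor 91 mm above the bench) that takes the sieve
- snap_balls (a point): centre, on the neck's axis, of a ring of four slippery steel spring balls that stick 4 mm out of the neck, 82 mm above the bench. The cap's lip must be forced past them: with its rim 86 mm above the bench the push peaks at about 12 N, drops away below 80 mm (the click), and the balls then pull the cap down with up to 8 N near 76 mm
- seal (a joint): orange sprung ring (76 mm outer, 53 mm inner diameter, 4 mm thick) round the neck's foot. Value = push-down in m: 0 = up, top 74 mm above the bench; 0.004 = fully down, top level with the shoulder at 70 mm, a hard stop. Spring: 2 N to start, about 10 N to hold fully down. A cap clicked on but not pressed leaves it less than 0.001 down
- sieve: round brass sieve disc, 40 mm in diameter, 5 mm thick, lower edge bevelled 2 mm, with a knob on top; 30 g. Origin: centre of its underside; z up along the knob. Starts flat on the bench, knob up, on the left or the right. Seated in the recess, its top is level with the neck's top edge, its origin 91 mm above the bench
- sieve_knob (a point): middle of the sieve's upright round knob, 12 mm in diameter and 18 mm tall (from 5 to 23 mm above the sieve's underside)
- cap: white snap cap, 60 g, upright on the bench, open end down. Origin: centre of its lower rim; z up. Skirt 69 mm in diameter up to a flat step at z = 32 mm, above it the turret (the grip) up to z = 52 mm. It may sit at any turn on the neck. Its rim meets the orange ring 74 mm above the bench; fully home its origin is 70 mm above the bench
- cap_lip (a point): on the cap's axis, 2 mm above its rim: middle of the inner lip, which has a 56 mm opening from 0 to 4 mm. Above the lip the bore is 61 mm up to 29 mm, then 24 mm inside the turret up to 48 mm, which takes the sieve's knob
- cap_grip (a point): middle of the cap's round turret, 38 mm in diameter, 20 mm tall, on the cap's axis, 42 mm above the rim. Fingers round the turret can bear on the flat step below it to push
- mug: bystander: white mug, 76 mm in diameter, 90 mm tall. Origin: centre of its underside
- palette_knife: bystander: palette knife about 220 mm long lying on the bench near the robot, across its front, along its own x. Origin: middle of its underside
- biscuit_a: bystander: iced biscuit 80 x 70 x 12 mm on a low fixed aluminium tray (200 x 280 x 22 mm) on the far right. Origin: centre of its underside
- biscuit_b: bystander: iced biscuit 80 x 70 x 12 mm on a low fixed aluminium tray (200 x 280 x 22 mm) on the far right. Origin: centre of its underside
There are look-alikes about, which are no part of the job. Of the things shaped like the sieve, the brass one is meant.

How it is judged:
By the outcome, as a careful person would: the job done as asked, in the order asked, and still so for the second after the job is handed in, while the arm keeps its last pose, push and grip.
It also fails if it takes over 72 s, if anything falls off the work surface, if the arm or the gripper's body presses on something with over 40 N, if the wrist force passes 120 N, or if a joint passes its speed limit or range.

## Robot

A 6-joint arm with a two-finger parallel gripper is mounted at the origin on the work surface. World frame = base frame: x ahead of the robot, y to its left, z up, the work surface at z = 0. Lengths are in m, angles in degrees, forces in N, time in s.
With the tool pointing down it reaches from about 0.375 to 0.9 m from the base axis. Payload 3.1 kg.
Tool frame: the origin (TCP) lies on the centre line of the jaws, within the pads' length; the fingertips stand 25 mm ahead of it and the grasp point (between the pads) lies 6 mm ahead of it; z points along the fingers, y is the line along which they close (so a half turn about z gives the same grasp; the last joint's range is limited). The gripper opens to 87 mm and grips with 3 to 60 N. Pads are 19 mm wide; open, the fingers measure 117 mm over their backs; the gripper's body (75 mm by 190 mm) begins 51 mm behind the grasp point.
Start: joints at [-87.176, 30.224, 82.088, -0, 67.689, -10.227], TCP at [0.141, -0.609, 0.248] pointing down, gripper open.
Joint ranges: [-176.69, 176.69], [-43.24, 126.21], [12.49, 139.97], [-82, 262], [0, 151.66], [-163.58, 163.58]. Speed limits (degrees/s): [159.86, 159.86, 180, 180, 180, 180].

## Interface

Orientations are given as a 3x3 rotation matrix whose columns are the frame's x, y, z axes.
In Python, from rig import read_state, capture, camera_params, hand_in gives the robot as it stands.
- The arm moves only by the tool apply_moves, never from a script. Its argument "rows" is a list of rows, each an object of numbers: "x", "y", "z": the shift along the tool's x, y, z in mm; "rx", "ry", "rz": the turn, a rotation vector about the tool's x, y, z in units of 6 degrees (1.0 is 6 degrees); "claw": the closure in counts, from 0 (fully open) to 255 (shut). A call has 1 to 10 rows; each row is the pose to reach, as a shift and turn from the pose commanded when the call began, along the tool's axes at that moment; what a row does not reach only later rows make up. A row lasts 1/8 s, in which the tool goes at most 62.5 mm and 10.7 degrees, less where a joint would pass 70% of its speed; a pose out of reach is approached as far as the arm can. A call with a gripper value outside its range is refused whole. The fingers move at their own pace and stop on an object; the grip force is fixed at half the most. Time passes only in rows, so rows that repeat a pose let the fingers close. It gives the time, the measured TCP pose, the force, the opening and the grip force at its end, in the units of the state.
- read_state(): the state, without advancing time (a new reading comes with each control period).
- capture(name): name is "scene" or "top" or "wrist"; returns (picture, depth): 480x640x3 uint8, red, green, blue; 480x640 float32, m along the optical axis (not along the pixel's ray), 0 where there is no reading.
- camera_params(name): a dict with "fx", "fy", "cx", "cy" (pixels), "xyz" and "orientation" of the camera in the world. Camera axes: x right, y up, looking along -z (the intrinsics and any distortion apply to the point x, -y, -z); pixel columns grow to the right and rows downward; lengths in m; the calibration is good to about 2 mm. The wrist camera is an equidistant fisheye: a pixel r from the principal point sees the ray r / f radians off the axis. A picture is of the moment at which its call begins: read the wrist's pose just before it. camera_params takes no time and is no camera call; for the wrist camera it gives the pose at the moment of the call.
- hand_in(): hands the job in; it is judged then, once.
The state is a dict: "time_s": time; "joint_positions": joint angles; "qvel": joint speeds; "tau": joint torques, N m; "position": TCP position; "tcp_rot": TCP orientation; "force": force on the tool from outside, world axes, zero at the start; "moment": the same for the moment, N m; "opening": opening from 0.0 (shut) to 1.0 (fully open); "grasp_force": force on a finger pad.
Only numpy, scipy, OpenCV 4.12 (cv2) and the standard library are available. Lean on these libraries where they do the work, as an engineer would, in place of code of your own. Each camera call takes 0.05 s, during which the arm holds its last target. There are 200 camera calls.

## Working session

There is one attempt and no reset: what is moved stays moved. The work goes in short steps, Python scripts to look and compute and a tool call to move; the robot and the scene stay as the last step left them, time stands still between calls to the robot, and variables do not carry over. Pictures are saved under pics/ and viewed, at most 10 in all, crops included, and the job is handed in when it is done.

Besides the shell and the picture viewer there is one more tool, called after "Call:" as a command line: name --argument value ..., lists and objects as JSON in quotes. apply_moves: Moves the arm, as the interface text tells. Its arguments: {"type":"object","properties":{"rows":{"type":"array"}},"required":["rows"]}

```bash
mkdir -p pics; ls; python3 - <<'E'
from rig import *
import cv2,numpy as np
s=read_state();print(s)
for n in("scene","top"):
    p,d=capture(n);cv2.imwrite(f"pics/{n}0.png",p[:,:,::-1]);np.savez(f"{n}0.npz",p=p,d=d);print(n,camera_params(n))
E
```

```text
pics
{'time_s': 0.0, 'joint_positions': array([-8.71739872e+01,  3.02771519e+01,  8.21565942e+01, -1.92543252e-03,
        6.76913550e+01, -1.02284403e+01]), 'qvel': array([-0.04362283, -0.04236501,  0.01546875, -0.09225962,  0.00350827,
        0.03975682]), 'tau': array([ 9.61874071e-05, -4.40043390e+01, -1.76592082e+01,  6.32988126e-02,
        5.81509375e-02, -1.69614987e-04]), 'position': array([ 0.14114632, -0.60814247,  0.2465899 ]), 'tcp_rot': array([[ 9.74152970e-01,  2.25889291e-01, -1.38701957e-04],
       [ 2.25889051e-01, -9.74150598e-01,  2.17923645e-03],
       [ 3.57149582e-04, -2.15424091e-03, -9.99997616e-01]]), 'force': array([-0.55060564, -0.46909322, -0.31046732]), 'moment': array([-0.01297642, -0.01148446, -0.00291677]), 'grasp_force': 0.0, 'opening': 0.9978746619866277}
scene {'fx': 587.6946081531587, 'fy': 587.6946081531587, 'cx': 321.6988818163407, 'cy': 228.7647223221587, 'xyz': array([ 1.28027158, -0.49980532,  0.89030021]), 'orientation': array([[ 0.5792103 , -0.5488432 ,  0.60273258],
       [ 0.81516074,  0.39479488, -0.42385135],
       [-0.00532781,  0.73682301,  0.67606469]])}
top {'fx': 473.0173487278512, 'fy': 473.0173487278512, 'cx': 320.8475723904996, 'cy': 245.1796281146417, 'xyz': array([ 0.41729461, -0.01655836,  0.88022656]), 'orientation': array([[ 0.1735817 ,  0.96470762, -0.19801162],
       [-0.98481406,  0.17070229, -0.03165419],
       [ 0.003264  ,  0.20049922,  0.97968843]])}
```

View pics/top0.png

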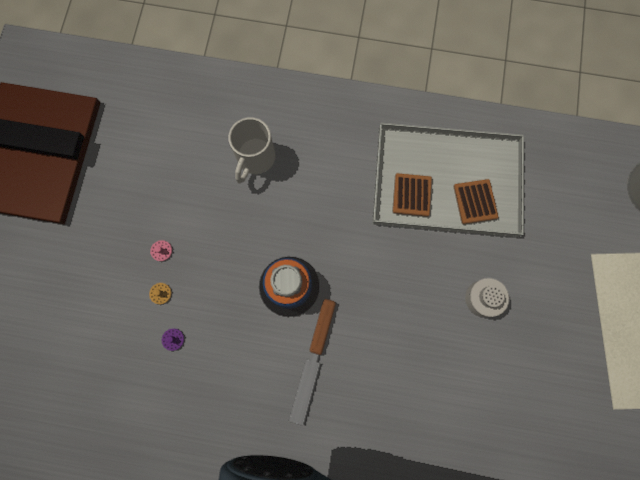

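View pics/scene0.png

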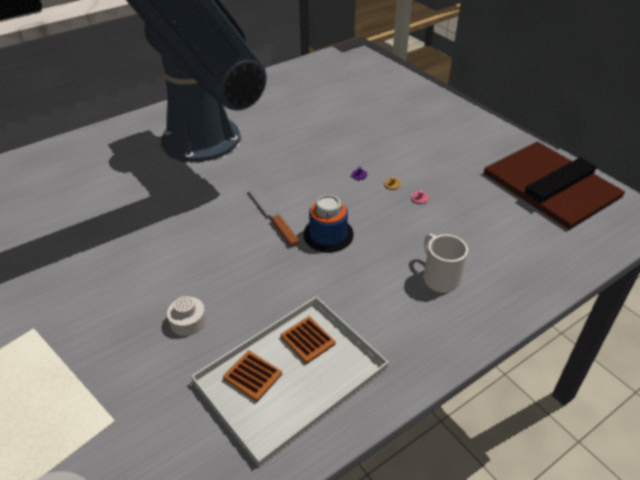

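The top view shows the brass sieve at (160,293), with the pink look-alike at (161,250) and the purple one at (173,339). The shaker is at (288,283), the cap at (490,297), the mug at (252,145) and the knife at (313,360). The scene view agrees: brass (392,183), shaker (328,220), cap (186,315).

```bash
cat > h.py <<'E'
import cv2,numpy as np
from rig import *
def ray(c,u,v,fish=False):
    a=(u-c["cx"])/c["fx"];b=(v-c["cy"])/c["fy"]
    if fish:
        r=np.hypot(a,b); k=np.sin(r)/max(r,1e-9); d=np.array([a*k,-b*k,-np.cos(r)])
    else: d=np.array([a,-b,-1.])
    return c["orientation"]@d
def plane(c,u,v,z,fish=False):
    d=ray(c,u,v,fish); return c["xyz"]+d*(z-c["xyz"][2])/d[2]
def blob(m,box=None):
    if box:
        k=np.zeros_like(m);x0,y0,x1,y1=box;k[y0:y1,x0:x1]=1;m=m*k
    n,l,s,ce=cv2.connectedComponentsWithStats(m.astype(np.uint8))
    i=1+np.argmax(s[1:,4]); cs,_=cv2.findContours((l==i).astype(np.uint8),0,2)
    return s[i],ce[i],max(cs,key=cv2.contourArea)
def hsv(p): return cv2.cvtColor(p,cv2.COLOR_RGB2HSV).astype(int)
def tool(s,w): return s["tcp_rot"].T@(np.asarray(w)-s["position"])*1000
E
python3 - <<'E'
from h import *
for n,boxes in(("top",dict(sieve=(140,270,185,318),ring=(255,250,325,320),mouth=(265,255,305,305),cap=(460,270,520,325))),("scene",dict(sieve=(378,170,405,195),ring=(300,190,360,240),mouth=(312,193,345,218),cap=(160,290,212,340)))):
    f=np.load(n+"0.npz");p,d=f["p"],f["d"];H=hsv(p);c=camera_params(n)
    col=(H[...,0]<25)&(H[...,1]>130)&(H[...,2]>70); wh=(H[...,1]<50)&(H[...,2]>120)
    for k,b in boxes.items():
        m=col if k in("sieve","ring") else wh
        s,ce,ct=blob(m,b); z=dict(sieve=.005,ring=.072,mouth=.096,cap=.032)[k]
        (x,y),_,_=e=cv2.fitEllipse(ct) ; 
        print(n,k,s,ce.round(1),np.round(e[0]+e[1],1),"W",plane(c,x,y,z).round(4),plane(c,*ce,z).round(4))
        u,v=map(int,ce);dd=d[v,u];print("   depth pt",(c["xyz"]+ray(c,u,v)*dd).round(4))
E
```

```text
top sieve [150 283  21  21 327] [159.8 293. ] [159.9 293.1  19.5  21. ] W [0.4534 0.289  0.005 ] [0.4534 0.2892 0.005 ]
   depth pt [0.4525 0.2843 0.0232]
top ring [265 260  44  44 664] [287.2 282.5] [286.6 281.3  42.8  43.6] W [0.5081 0.0565 0.072 ] [0.5063 0.055  0.072 ]
   depth pt [0.5052 0.0541 0.0881]
top mouth [271 265  29  30 624] [285.6 279.8] [285.  279.4  28.   29. ] W [0.508  0.0575 0.096 ] [0.5075 0.0564 0.096 ]
   depth pt [0.5094 0.0582 0.0903]
top cap [ 470  278   39   39 1019] [488.8 296. ] [489.1 296.6  36.9  38.9] W [ 0.5486 -0.3025  0.032 ] [ 0.5497 -0.3018  0.032 ]
   depth pt [ 0.5482 -0.2939  0.051 ]
scene sieve [385 177  15  12 123] [392.3 183.2] [392.3 183.1  10.5  13.6] W [0.4573 0.2897 0.005 ] [0.4575 0.2894 0.005 ]
   depth pt [0.4586 0.2875 0.0071]
scene ring [310 203  36  20 249] [327.6 215.3] [327.5 210.3  22.4  32.4] W [0.5104 0.0571 0.072 ] [0.5236 0.0477 0.072 ]
   depth pt [0.5336 0.039  0.0843]
scene mouth [312 193  33  18 470] [328.2 200.2] [327.7 194.3  30.3  32.6] W [0.4908 0.0717 0.096 ] [0.5074 0.061  0.096 ]
   depth pt [0.502  0.0644 0.0912]
scene cap [ 160  290   52   50 1843] [188.5 309.3] [183.8 290.8  57.7  86.6] W [ 0.5039 -0.282   0.032 ] [ 0.5515 -0.2952  0.032 ]
   depth pt [ 0.5663 -0.3001  0.0509]
```

Call:
apply_moves --rows '[{"x": 215, "y": -134, "rz": 1.1}, {"x": 431, "y": -268, "rz": 2.18}, {"x": 431, "y": -268, "rz": 2.18}, {"x": 431, "y": -268, "rz": 2.18}, {"x": 431, "y": -268, "rz": 2.18}, {"x": 431, "y": -268, "rz": 2.18}, {"x": 431, "y": -268, "rz": 2.18}, {"x": 431, "y": -268, "rz": 2.18}, {"x": 431, "y": -268, "rz": 2.18}, {"x": 431, "y": -268, "rz": 2.18}]'

```text
validation failed for argument at $.ro...
```

Call:
apply_moves --rows '[{"x": 215, "y": -134, "z": 0, "rx": 0, "ry": 0, "rz": 1.1, "claw": 0}, {"x": 431, "y": -268, "z": 0, "rx": 0, "ry": 0, "rz": 2.18, "claw": 0}, {"x": 431, "y": -268, "z": 0, "rx": 0, "ry": 0, "rz": 2.18, "claw": 0}, {"x": 431, "y": -268, "z": 0, "rx": 0, "ry": 0, "rz": 2.18, "claw": 0}, {"x": 431, "y": -268, "z": 0, "rx": 0, "ry": 0, "rz": 2.18, "claw": 0}, {"x": 431, "y": -268, "z": 0, "rx": 0, "ry": 0, "rz": 2.18, "claw": 0}, {"x": 431, "y": -268, "z": 0, "rx": 0, "ry": 0, "rz": 2.18, "claw": 0}, {"x": 431, "y": -268, "z": 0, "rx": 0, "ry": 0, "rz": 2.18, "claw": 0}, {"x": 431, "y": -268, "z": 0, "rx": 0, "ry": 0, "rz": 2.18, "claw": 0}, {"x": 431, "y": -268, "z": 0, "rx": 0, "ry": 0, "rz": 2.18, "claw": 0}]'

```text
time_s: 1.35
position: [0.5004, -0.2499, 0.2471]
tcp_rot: [[1.0, 0.001, -0.001], [0.001, -1.0, 0.0], [-0.001, -0.0, -1.0]]
force: [-0.4, 0.9, -0.2]
opening: 0.998
grasp_force: 0.0
```

Call:
apply_moves --rows '[{"x": -46, "y": -539, "z": 47, "rx": 0, "ry": 0, "rz": 0, "claw": 0}, {"x": -46, "y": -539, "z": 47, "rx": 0, "ry": 0, "rz": 0, "claw": 0}, {"x": -46, "y": -539, "z": 47, "rx": 0, "ry": 0, "rz": 0, "claw": 0}, {"x": -46, "y": -539, "z": 47, "rx": 0, "ry": 0, "rz": 0, "claw": 0}, {"x": -46, "y": -539, "z": 47, "rx": 0, "ry": 0, "rz": 0, "claw": 0}, {"x": -46, "y": -539, "z": 47, "rx": 0, "ry": 0, "rz": 0, "claw": 0}, {"x": -46, "y": -539, "z": 47, "rx": 0, "ry": 0, "rz": 0, "claw": 0}, {"x": -46, "y": -539, "z": 47, "rx": 0, "ry": 0, "rz": 0, "claw": 0}, {"x": -46, "y": -539, "z": 47, "rx": 0, "ry": 0, "rz": 0, "claw": 0}, {"x": -46, "y": -539, "z": 47, "rx": 0, "ry": 0, "rz": 0, "claw": 0}]'

```text
time_s: 2.6
position: [0.4549, 0.2893, 0.2001]
tcp_rot: [[1.0, 0.001, -0.0], [0.001, -1.0, -0.0], [-0.0, 0.0, -1.0]]
force: [1.0, -0.8, -1.0]
opening: 1.002
grasp_force: 0.0
```

```bash
python3 - <<'E'
from h import *
s=read_state();c=camera_params("wrist");p,d=capture("wrist");np.savez("w1.npz",p=p,d=d)
print(s["position"],s["joint_positions"],c)
cv2.imwrite("pics/w1.png",p[:,:,::-1])
E
```

```text
[0.45485043 0.28928603 0.2001463 ] [ 2.05784448e+01  2.72965433e+01  9.72524805e+01 -1.18820071e-02
  5.54630420e+01  1.10500988e+02] {'fx': 371.64829954431775, 'fy': 371.64829954431775, 'cx': 318.53377506800314, 'cy': 246.03374103815864, 'xyz': array([0.53124435, 0.28944102, 0.33817981]), 'orientation': array([[ 9.67638515e-04,  9.60211883e-01,  2.79270843e-01],
       [-9.99999484e-01,  8.42625681e-04,  5.67688419e-04],
       [ 3.09780381e-04, -2.79271248e-01,  9.60212203e-01]])}
```

View pics/w1.png

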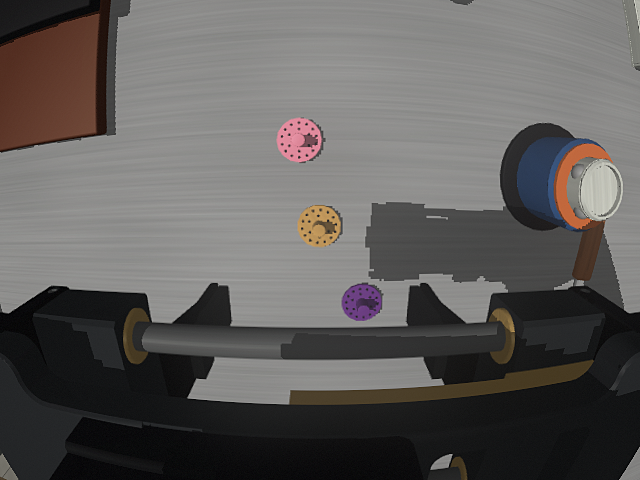

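The wrist view shows the brass sieve at (319,227), pink at (300,140), purple at (362,302), and the shaker mouth at about (600,188).

```bash
python3 - <<'E'
from h import *
f=np.load("w1.npz");p=f["p"];H=hsv(p);c=camera_params("wrist")
m=(H[...,0]>8)&(H[...,0]<25)&(H[...,1]>90)&(H[...,2]>60)
m=cv2.morphologyEx(m.astype(np.uint8),cv2.MORPH_CLOSE,np.ones((9,9)))
s,ce,ct=blob(m,(280,190,360,265));e=cv2.fitEllipse(ct)
print(s,e,plane(c,*e[0],.005,True),plane(c,*ce,.005,True))
b=cv2.boundingRect(ct); print(plane(c,b[0],e[0][1],.005,True),plane(c,b[0]+b[2],e[0][1],.005,True))
E
```

```text
[ 298  205   43   42 1428] ((318.69921875, 225.4538116455078), (41.2076530456543, 42.42121124267578), 88.57776641845703) [0.45402928 0.28750406 0.005     ] [0.45402593 0.28740323 0.005     ]
[0.45406395 0.30656366 0.005     ] [0.45403696 0.26696256 0.005     ]
```

Call:
apply_moves --rows '[{"x": -0.7, "y": 1.8, "z": 60, "rx": 0, "ry": 0, "rz": 0, "claw": 0}, {"x": -0.7, "y": 1.8, "z": 110, "rx": 0, "ry": 0, "rz": 0, "claw": 0}, {"x": -0.7, "y": 1.8, "z": 145, "rx": 0, "ry": 0, "rz": 0, "claw": 0}, {"x": -0.7, "y": 1.8, "z": 160, "rx": 0, "ry": 0, "rz": 0, "claw": 0}, {"x": -0.7, "y": 1.8, "z": 168, "rx": 0, "ry": 0, "rz": 0, "claw": 0}, {"x": -0.7, "y": 1.8, "z": 168, "rx": 0, "ry": 0, "rz": 0, "claw": 120}, {"x": -0.7, "y": 1.8, "z": 168, "rx": 0, "ry": 0, "rz": 0, "claw": 255}, {"x": -0.7, "y": 1.8, "z": 168, "rx": 0, "ry": 0, "rz": 0, "claw": 255}, {"x": -0.7, "y": 1.8, "z": 168, "rx": 0, "ry": 0, "rz": 0, "claw": 255}, {"x": -0.7, "y": 1.8, "z": 168, "rx": 0, "ry": 0, "rz": 0, "claw": 255}]'

```text
time_s: 3.9
position: [0.4541, 0.2869, 0.0328]
tcp_rot: [[1.0, -0.0, 0.0], [-0.0, -1.0, 0.0], [0.0, -0.0, -1.0]]
force: [0.0, -0.3, -0.4]
opening: 0.515
grasp_force: 0.0
```

Call:
apply_moves --rows '[{"x": 0, "y": 0, "z": 0, "rx": 0, "ry": 0, "rz": 0, "claw": 255}, {"x": 0, "y": 0, "z": 0, "rx": 0, "ry": 0, "rz": 0, "claw": 255}, {"x": 0, "y": 0, "z": 0, "rx": 0, "ry": 0, "rz": 0, "claw": 255}, {"x": 0, "y": 0, "z": 0, "rx": 0, "ry": 0, "rz": 0, "claw": 255}]'

```text
time_s: 4.4
position: [0.4541, 0.2868, 0.0325]
tcp_rot: [[1.0, -0.001, -0.0], [-0.001, -1.0, 0.0], [-0.0, -0.0, -1.0]]
force: [-0.1, -0.2, -0.2]
opening: 0.125
grasp_force: 30.0
```

Call:
apply_moves --rows '[{"x": 0, "y": 0, "z": -20, "rx": 0, "ry": 0, "rz": 0, "claw": 255}, {"x": 0, "y": 0, "z": -70, "rx": 0, "ry": 0, "rz": 0, "claw": 255}, {"x": 0, "y": 0, "z": -130, "rx": 0, "ry": 0, "rz": 0, "claw": 255}, {"x": 4, "y": 40, "z": -168, "rx": 0, "ry": 0, "rz": 0, "claw": 255}, {"x": 8, "y": 100, "z": -168, "rx": 0, "ry": 0, "rz": 0, "claw": 255}, {"x": 12, "y": 160, "z": -168, "rx": 0, "ry": 0, "rz": 0, "claw": 255}, {"x": 16, "y": 210, "z": -168, "rx": 0, "ry": 0, "rz": 0, "claw": 255}, {"x": 16, "y": 230, "z": -168, "rx": 0, "ry": 0, "rz": 0, "claw": 255}, {"x": 16, "y": 230, "z": -168, "rx": 0, "ry": 0, "rz": 0, "claw": 255}, {"x": 16, "y": 230, "z": -168, "rx": 0, "ry": 0, "rz": 0, "claw": 255}]'

```text
time_s: 5.65
position: [0.4697, 0.0574, 0.2005]
tcp_rot: [[1.0, -0.0, -0.0], [-0.0, -1.0, 0.0], [-0.0, -0.0, -1.0]]
force: [0.6, 0.2, -0.4]
opening: 0.122
grasp_force: 30.0
```

```bash
python3 - <<'E'
from h import *
s=read_state();c=camera_params("wrist");p,d=capture("wrist");np.savez("w2.npz",p=p,d=d)
print(s["position"],s["opening"])
cv2.imwrite("pics/w2.png",p[:,:,::-1])
E
```

```text
[0.46968605 0.05739351 0.20047702] 0.12222881255906069
```

View pics/w2.png

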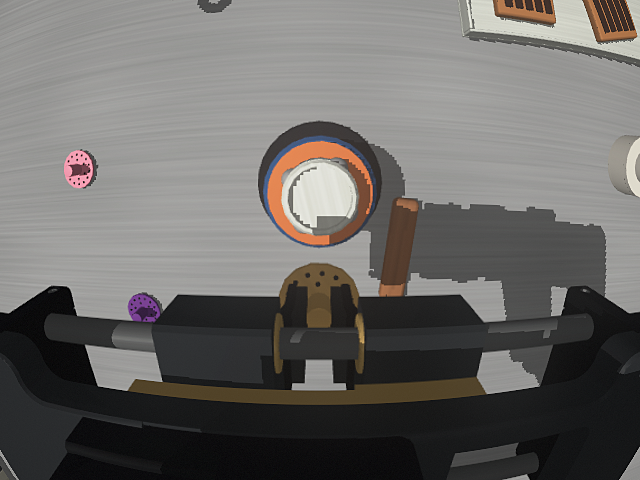

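The sieve is held level, with its front edge at (320,264). The shaker mouth is at about (321,197), inside the orange ring centred near (320,193).

```bash
cat >> h.py <<'E'
def circ(P):
    from scipy.optimize import least_squares
    f=lambda q:np.hypot(P[:,0]-q[0],P[:,1]-q[1])-q[2]
    r=least_squares(f,[*P.mean(0)[:2],.03],loss="soft_l1",f_scale=.0005); return r.x.round(4),np.abs(r.fun).mean().round(5)
E
python3 - <<'E'
from h import *
f=np.load("w2.npz");p,d=f["p"],f["d"];H=hsv(p);c=camera_params("wrist")
og=(H[...,0]<15)&(H[...,1]>130)&(H[...,2]>60)
s,ce,ct=blob(og,(250,120,385,260));P=np.array([plane(c,*q[0],.074,True) for q in ct.astype(float)]);print("ring",s,circ(P))
# hole in orange = neck
fill=np.zeros(og.shape,np.uint8);cv2.drawContours(fill,[ct],-1,1,-1)
s,ce,ct=blob(fill*(~og),(250,120,385,260))
for z in(.094,.096):
    P=np.array([plane(c,*q[0],z,True) for q in ct.astype(float) if q[0][1]>185]);print("neck front",z,s,circ(P))
# depth-based: points at 88-93 floor, >94 rim
v,u=np.mgrid[130:255,255:385];W=[]
for a,b in zip(u.ravel(),v.ravel()):
    r=ray(c,a,b,True);k=np.hypot((a-c["cx"])/c["fx"],(b-c["cy"])/c["fy"]);W.append(c["xyz"]+r*d[b,a]/np.cos(k))
W=np.array(W);W=W[np.isfinite(W).all(1)]
R=W[(W[:,2]>.0935)&(W[:,2]<.1)];F=W[(W[:,2]>.088)&(W[:,2]<.0925)]
for n,A in(("rim",R),("floor",F)):print(n,len(A),A.mean(0),(A.min(0)+A.max(0))/2,np.ptp(A,axis=0))
br=(H[...,0]>10)&(H[...,0]<25)&(H[...,1]>90)&(H[...,2]>40)
s,ce,ct=blob(br,(270,255,370,312));P=np.array([plane(c,*q[0],.173,True) for q in ct.astype(float) if q[0][1]<300 and cv2.pointPolygonTest(ct,(float(q[0][0]),float(q[0][1]-1)),False)<0]);print("sieve",s,circ(P),P[:,:2].min(0),P[:,:2].max(0))
E
```

```text
ring [ 268  141  105  104 3434] (array([0.5083, 0.0569, 0.0374]), np.float64(0.00026))
neck front 0.094 [ 281  157   79   79 5058] (array([0.5082, 0.0567, 0.026 ]), np.float64(0.00055))
neck front 0.096 [ 281  157   79   79 5058] (array([0.5085, 0.0567, 0.0258]), np.float64(0.00054))
rim 1487 [0.50900152 0.05719754 0.09622627] [0.50811798 0.05707522 0.09616906] [0.05080823 0.05133515 0.00530674]
floor 2660 [0.50894988 0.05689198 0.09157408] [0.50875121 0.05716479 0.090294  ] [0.05052168 0.05041395 0.00441099]
sieve [ 279  264   80   48 1948] (array([0.4701, 0.0577, 0.0193]), np.float64(0.00041)) [0.473117   0.03850484] [0.48911717 0.07694408]
```

Call:
apply_moves --rows '[{"x": 25, "y": 0.7, "z": 0, "rx": 0, "ry": 0, "rz": 0, "claw": 255}, {"x": 38.6, "y": 0.7, "z": 0, "rx": 0, "ry": 0, "rz": 0, "claw": 255}, {"x": 38.6, "y": 0.7, "z": 20, "rx": 0, "ry": 0, "rz": 0, "claw": 255}, {"x": 38.6, "y": 0.7, "z": 40, "rx": 0, "ry": 0, "rz": 0, "claw": 255}, {"x": 38.6, "y": 0.7, "z": 55, "rx": 0, "ry": 0, "rz": 0, "claw": 255}, {"x": 38.6, "y": 0.7, "z": 65, "rx": 0, "ry": 0, "rz": 0, "claw": 255}, {"x": 38.6, "y": 0.7, "z": 70, "rx": 0, "ry": 0, "rz": 0, "claw": 255}, {"x": 38.6, "y": 0.7, "z": 73, "rx": 0, "ry": 0, "rz": 0, "claw": 255}, {"x": 38.6, "y": 0.7, "z": 76, "rx": 0, "ry": 0, "rz": 0, "claw": 255}, {"x": 38.6, "y": 0.7, "z": 76, "rx": 0, "ry": 0, "rz": 0, "claw": 255}]'

```text
time_s: 6.95
position: [0.5086, 0.056, 0.1247]
tcp_rot: [[1.0, -0.001, 0.0], [-0.001, -1.0, -0.0], [0.0, 0.0, -1.0]]
force: [-0.4, -0.7, -0.9]
opening: 0.126
grasp_force: 30.0
```

Call:
apply_moves --rows '[{"x": 0, "y": 0, "z": 1, "rx": 0, "ry": 0, "rz": 0, "claw": 255}, {"x": 0, "y": 0, "z": 1, "rx": 0, "ry": 0, "rz": 0, "claw": 255}]'

```text
time_s: 7.2
position: [0.5086, 0.0561, 0.1237]
tcp_rot: [[1.0, -0.001, 0.0], [-0.001, -1.0, -0.0], [0.0, 0.0, -1.0]]
force: [0.2, 0.0, -0.8]
opening: 0.125
grasp_force: 30.0
```

Call:
apply_moves --rows '[{"x": 0, "y": 0, "z": 0, "rx": 0, "ry": 0, "rz": 0, "claw": 200}, {"x": 0, "y": 0, "z": 0, "rx": 0, "ry": 0, "rz": 0, "claw": 160}, {"x": 0, "y": 0, "z": 0, "rx": 0, "ry": 0, "rz": 0, "claw": 100}, {"x": 0, "y": 0, "z": 0, "rx": 0, "ry": 0, "rz": 0, "claw": 60}, {"x": 0, "y": 0, "z": 0, "rx": 0, "ry": 0, "rz": 0, "claw": 60}, {"x": 0, "y": 0, "z": -15, "rx": 0, "ry": 0, "rz": 0, "claw": 60}, {"x": 0, "y": 0, "z": -50, "rx": 0, "ry": 0, "rz": 0, "claw": 0}, {"x": -20, "y": 0, "z": -77, "rx": 0, "ry": 0, "rz": 0, "claw": 0}, {"x": -38, "y": 0, "z": -77, "rx": 0, "ry": 0, "rz": 0, "claw": 0}, {"x": -38, "y": 0, "z": -77, "rx": 0, "ry": 0, "rz": 0, "claw": 0}]'

```text
time_s: 8.45
position: [0.4695, 0.0563, 0.2016]
tcp_rot: [[1.0, -0.0, 0.0], [-0.0, -1.0, -0.0], [0.0, 0.0, -1.0]]
force: [-0.3, 0.0, -0.8]
opening: 0.987
grasp_force: 0.0
```

```bash
python3 - <<'E'
from h import *
s=read_state();c=camera_params("wrist");p,d=capture("wrist");np.savez("w3.npz",p=p,d=d)
print(s["position"],s["opening"])
cv2.imwrite("pics/w3.png",cv2.resize(p[110:260,240:400,::-1],None,fx=3,fy=3))
H=hsv(p);br=(H[...,0]>10)&(H[...,0]<25)&(H[...,1]>90)&(H[...,2]>40)
W=[]
for b in range(150,245):
  for a in range(275,365):
    r=ray(c,a,b,True);k=np.hypot((a-c["cx"])/c["fx"],(b-c["cy"])/c["fy"])
    if br[b,a]:W.append(c["xyz"]+r*d[b,a]/np.cos(k))
W=np.array(W);D=W[W[:,2]<.104];print(len(D),np.percentile(D[:,2],[5,50,95]),(D.min(0)+D.max(0))/2,np.ptp(D,axis=0));A=np.c_[D[:,:2]-D[:,:2].mean(0),np.ones(len(D))];print("plane",np.linalg.lstsq(A,D[:,2],rcond=None)[0])
E
```

```text
[0.46951722 0.05628819 0.20164614] 0.9868459242672573
2733 [0.07464656 0.09673648 0.09800776] [0.50483811 0.05531634 0.08687687] [0.06955445 0.06457925 0.03395495]
plane [-0.10684212  0.09294183  0.09355292]
```

View pics/w3.png

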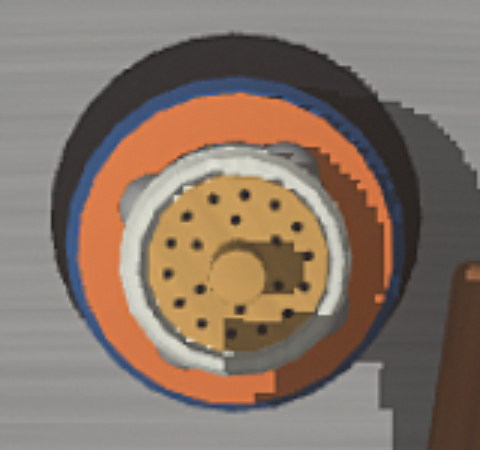

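The sieve sits inside the neck rim, centred at (238,265) in the crop, with its top at about 96.7 mm, so it is seated. Next is the cap.

Call:
apply_moves --rows '[{"x": 50, "y": 359, "z": 0, "rx": 0, "ry": 0, "rz": 0, "claw": 0}, {"x": 50, "y": 359, "z": 0, "rx": 0, "ry": 0, "rz": 0, "claw": 0}, {"x": 50, "y": 359, "z": 0, "rx": 0, "ry": 0, "rz": 0, "claw": 0}, {"x": 50, "y": 359, "z": 0, "rx": 0, "ry": 0, "rz": 0, "claw": 0}, {"x": 50, "y": 359, "z": 0, "rx": 0, "ry": 0, "rz": 0, "claw": 0}, {"x": 50, "y": 359, "z": 0, "rx": 0, "ry": 0, "rz": 0, "claw": 0}, {"x": 50, "y": 359, "z": 0, "rx": 0, "ry": 0, "rz": 0, "claw": 0}, {"x": 50, "y": 359, "z": 0, "rx": 0, "ry": 0, "rz": 0, "claw": 0}, {"x": 50, "y": 359, "z": 0, "rx": 0, "ry": 0, "rz": 0, "claw": 0}]'

```text
time_s: 9.62
position: [0.5203, -0.3014, 0.2003]
tcp_rot: [[1.0, 0.001, -0.001], [0.001, -1.0, 0.001], [-0.001, -0.001, -1.0]]
force: [-0.3, 0.3, -0.4]
opening: 1.0
grasp_force: 0.0
```

```bash
python3 - <<'E'
from h import *
s=read_state();c=camera_params("wrist");p,d=capture("wrist");np.savez("w4.npz",p=p,d=d)
print(s["position"])
cv2.imwrite("pics/w4.png",p[:,:,::-1])
H=hsv(p)
W=[]
for b in range(120,285):
  for a in range(200,440):
    r=ray(c,a,b,True);k=np.hypot((a-c["cx"])/c["fx"],(b-c["cy"])/c["fy"])
    if d[b,a]>0:W.append(c["xyz"]+r*d[b,a]/np.cos(k))
W=np.array(W)
for z in(.032,.052):
    D=W[abs(W[:,2]-z)<.003];print(z,len(D),np.median(D[:,2]),(np.percentile(D,.5,axis=0)+np.percentile(D,99.5,axis=0))/2,np.ptp(D,axis=0))
    h=cv2.convexHull(D[:,:2].astype(np.float32))[:,0];print(cv2.minEnclosingCircle(h),circ(h))
E
```

```text
[ 0.5202581  -0.3013525   0.20028923]
0.032 3371 0.03286863661446948 [ 0.54809311 -0.3030635   0.03280657] [0.06853564 0.06836664 0.00553076]
((0.5476522445678711, -0.30307483673095703), 0.03483331948518753) (array([ 0.548 , -0.303 ,  0.0343]), np.float64(0.00017))
0.052 1768 0.052867835654795886 [ 0.54840501 -0.30305161  0.05249464] [0.0378619  0.03670789 0.00575878]
((0.5483280420303345, -0.3028876781463623), 0.019295910373330116) (array([ 0.5482, -0.3029,  0.0187]), np.float64(0.00021))
```

View pics/w4.png

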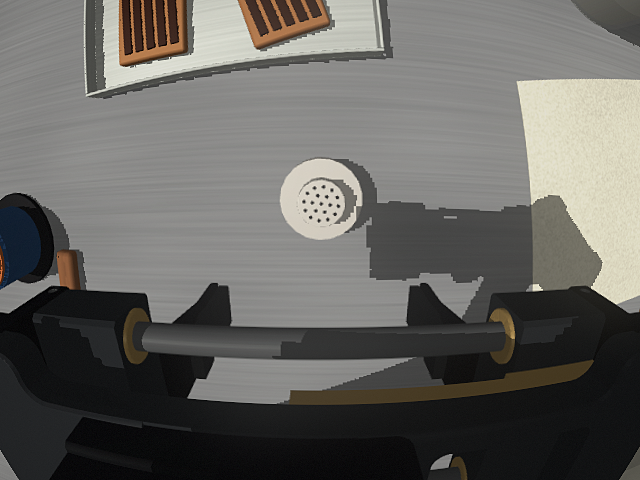

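The cap is at (321,199), turret at (322,202); both circles match the given sizes, centre (0.548, -0.303).

Call:
apply_moves --rows '[{"x": 28, "y": 1.6, "z": 20, "rx": 0, "ry": 0, "rz": 0, "claw": 0}, {"x": 28, "y": 1.6, "z": 70, "rx": 0, "ry": 0, "rz": 0, "claw": 0}, {"x": 28, "y": 1.6, "z": 110, "rx": 0, "ry": 0, "rz": 0, "claw": 0}, {"x": 28, "y": 1.6, "z": 130, "rx": 0, "ry": 0, "rz": 0, "claw": 0}, {"x": 28, "y": 1.6, "z": 138, "rx": 0, "ry": 0, "rz": 0, "claw": 0}, {"x": 28, "y": 1.6, "z": 142, "rx": 0, "ry": 0, "rz": 0, "claw": 60}, {"x": 28, "y": 1.6, "z": 142, "rx": 0, "ry": 0, "rz": 0, "claw": 255}, {"x": 28, "y": 1.6, "z": 142, "rx": 0, "ry": 0, "rz": 0, "claw": 255}, {"x": 28, "y": 1.6, "z": 142, "rx": 0, "ry": 0, "rz": 0, "claw": 255}, {"x": 28, "y": 1.6, "z": 142, "rx": 0, "ry": 0, "rz": 0, "claw": 255}]'

```text
time_s: 10.92
position: [0.5485, -0.3047, 0.0589]
tcp_rot: [[1.0, -0.001, 0.001], [-0.001, -1.0, -0.0], [0.001, 0.0, -1.0]]
force: [-0.6, 0.3, 0.8]
opening: 0.516
grasp_force: 0.0
```

Call:
apply_moves --rows '[{"x": 0, "y": 0, "z": 0, "rx": 0, "ry": 0, "rz": 0, "claw": 255}, {"x": 0, "y": 0, "z": 0, "rx": 0, "ry": 0, "rz": 0, "claw": 255}, {"x": 0, "y": 0, "z": 0, "rx": 0, "ry": 0, "rz": 0, "claw": 255}]'

```text
time_s: 11.3
position: [0.5484, -0.3044, 0.0587]
tcp_rot: [[1.0, -0.001, -0.0], [-0.001, -1.0, 0.0], [-0.0, -0.0, -1.0]]
force: [-1.0, 1.5, 2.2]
opening: 0.434
grasp_force: 30.0
```

Call:
apply_moves --rows '[{"x": 0, "y": 0, "z": -20, "rx": 0, "ry": 0, "rz": 0, "claw": 255}, {"x": 0, "y": 0, "z": -70, "rx": 0, "ry": 0, "rz": 0, "claw": 255}, {"x": 0, "y": 0, "z": -130, "rx": 0, "ry": 0, "rz": 0, "claw": 255}, {"x": -10, "y": -40, "z": -161, "rx": 0, "ry": 0, "rz": 0, "claw": 255}, {"x": -24, "y": -100, "z": -161, "rx": 0, "ry": 0, "rz": 0, "claw": 255}, {"x": -38, "y": -160, "z": -161, "rx": 0, "ry": 0, "rz": 0, "claw": 255}, {"x": -53, "y": -220, "z": -161, "rx": 0, "ry": 0, "rz": 0, "claw": 255}, {"x": -67, "y": -280, "z": -161, "rx": 0, "ry": 0, "rz": 0, "claw": 255}, {"x": -80, "y": -335, "z": -161, "rx": 0, "ry": 0, "rz": 0, "claw": 255}, {"x": -88, "y": -361, "z": -161, "rx": 0, "ry": 0, "rz": 0, "claw": 255}]'

```text
time_s: 12.55
position: [0.4593, 0.059, 0.2206]
tcp_rot: [[1.0, 0.002, 0.001], [0.002, -1.0, 0.0], [0.001, -0.0, -1.0]]
force: [0.8, -0.1, -0.8]
opening: 0.427
grasp_force: 30.0
```

Call:
apply_moves --rows '[{"x": 0, "y": 0, "z": 0, "rx": 0, "ry": 0, "rz": 0, "claw": 255}, {"x": 0, "y": 0, "z": 0, "rx": 0, "ry": 0, "rz": 0, "claw": 255}]'

```text
time_s: 12.8
position: [0.4614, 0.056, 0.2203]
tcp_rot: [[1.0, -0.0, 0.002], [-0.0, -1.0, -0.001], [0.002, 0.001, -1.0]]
force: [0.3, 0.1, -0.9]
opening: 0.434
grasp_force: 30.0
```

```bash
python3 - <<'E'
from h import *
s=read_state();c=camera_params("wrist");p,d=capture("wrist");np.savez("w5.npz",p=p,d=d)
print(s["position"],s["opening"],s["force"])
cv2.imwrite("pics/w5.png",p[:,:,::-1])
W=[]
for b in range(120,420):
  for a in range(200,440):
    r=ray(c,a,b,True);k=np.hypot((a-c["cx"])/c["fx"],(b-c["cy"])/c["fy"])
    if d[b,a]>0:W.append((a,b,*(c["xyz"]+r*d[b,a]/np.cos(k))))
W=np.array(W);z0=s["position"][2]-.0267
H=hsv(p);wh=np.array([H[int(b),int(a),1]<60 and H[int(b),int(a),2]>90 for a,b in W[:,:2]])
D=W[(abs(W[:,4]-z0)<.003)&wh][:,2:];print(len(D),np.median(D[:,2]),D.min(0),D.max(0))
h=cv2.convexHull(D[:,:2].astype(np.float32))[:,0];h=h[h[:,0]>.47];print(circ(h))
E
```

```text
[0.46135823 0.05597587 0.22029365] 0.43378877954953776 [ 0.26234481  0.08518309 -0.90595375]
4896 0.19451253115224576 [0.42703726 0.02179692 0.19059592] [0.4957691  0.09027594 0.19654499]
(array([0.4616, 0.0559, 0.0342]), np.float64(8e-05))
```

View pics/w5.png

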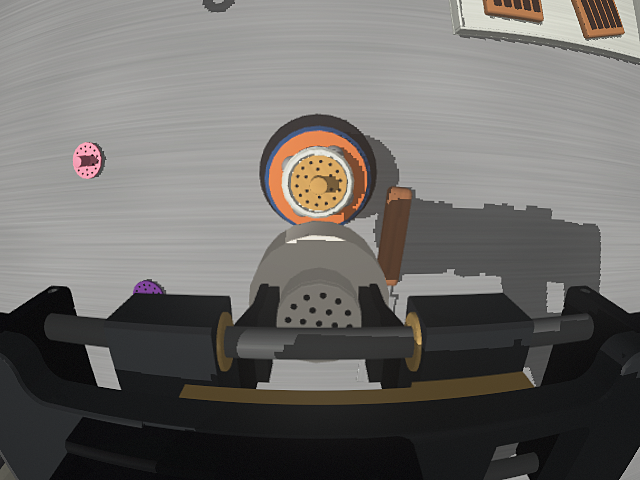

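The cap is held level at (318,270) with its centre at (0.4616, 0.0559). The seated sieve is at (319,183), still in place.

Call:
apply_moves --rows '[{"x": 25, "y": -1, "z": 0, "rx": 0, "ry": 0, "rz": 0, "claw": 255}, {"x": 46.8, "y": -1, "z": 0, "rx": 0, "ry": 0, "rz": 0, "claw": 255}, {"x": 46.8, "y": -1, "z": 0, "rx": 0, "ry": 0, "rz": 0, "claw": 255}, {"x": 46.8, "y": -1, "z": 20, "rx": 0, "ry": 0, "rz": 0, "claw": 255}, {"x": 46.8, "y": -1, "z": 40, "rx": 0, "ry": 0, "rz": 0, "claw": 255}, {"x": 46.8, "y": -1, "z": 55, "rx": 0, "ry": 0, "rz": 0, "claw": 255}, {"x": 46.8, "y": -1, "z": 62, "rx": 0, "ry": 0, "rz": 0, "claw": 255}, {"x": 46.8, "y": -1, "z": 66, "rx": 0, "ry": 0, "rz": 0, "claw": 255}, {"x": 46.8, "y": -1, "z": 70, "rx": 0, "ry": 0, "rz": 0, "claw": 255}, {"x": 46.8, "y": -1, "z": 70, "rx": 0, "ry": 0, "rz": 0, "claw": 255}]'

```text
time_s: 14.1
position: [0.5075, 0.0575, 0.1496]
tcp_rot: [[1.0, -0.0, 0.0], [-0.0, -1.0, -0.0], [0.0, 0.0, -1.0]]
force: [0.5, 0.4, -0.3]
opening: 0.43
grasp_force: 30.0
```

Call:
apply_moves --rows '[{"x": 0.5, "y": 0, "z": 3, "rx": 0, "ry": 0, "rz": 0, "claw": 255}, {"x": 0.5, "y": 0, "z": 6, "rx": 0, "ry": 0, "rz": 0, "claw": 255}, {"x": 0.5, "y": 0, "z": 9, "rx": 0, "ry": 0, "rz": 0, "claw": 255}, {"x": 0.5, "y": 0, "z": 12, "rx": 0, "ry": 0, "rz": 0, "claw": 255}, {"x": 0.5, "y": 0, "z": 14, "rx": 0, "ry": 0, "rz": 0, "claw": 255}, {"x": 0.5, "y": 0, "z": 16, "rx": 0, "ry": 0, "rz": 0, "claw": 255}, {"x": 0.5, "y": 0, "z": 16, "rx": 0, "ry": 0, "rz": 0, "claw": 255}]'

```text
time_s: 14.98
position: [0.5086, 0.0572, 0.1331]
tcp_rot: [[1.0, -0.0, 0.002], [-0.0, -1.0, -0.001], [0.002, 0.001, -1.0]]
force: [2.9, -0.5, -6.5]
opening: 0.431
grasp_force: 30.0
```

Call:
apply_moves --rows '[{"x": 0, "y": 0, "z": 2, "rx": 0, "ry": 0, "rz": 0, "claw": 255}, {"x": 0, "y": 0, "z": 4, "rx": 0, "ry": 0, "rz": 0, "claw": 255}, {"x": 0, "y": 0, "z": 5, "rx": 0, "ry": 0, "rz": 0, "claw": 255}, {"x": 0, "y": 0, "z": 6, "rx": 0, "ry": 0, "rz": 0, "claw": 255}, {"x": 0, "y": 0, "z": 6, "rx": 0, "ry": 0, "rz": 0, "claw": 255}]'

```text
time_s: 15.6
position: [0.5087, 0.0571, 0.1287]
tcp_rot: [[1.0, -0.0, 0.002], [-0.0, -1.0, -0.001], [0.002, 0.001, -1.0]]
force: [0.4, -3.0, 9.3]
opening: 0.433
grasp_force: 30.0
```

Call:
apply_moves --rows '[{"x": 0, "y": 0, "z": 1, "rx": 0, "ry": 0, "rz": 0, "claw": 255}, {"x": 0, "y": 0, "z": 2, "rx": 0, "ry": 0, "rz": 0, "claw": 255}, {"x": 0, "y": 0, "z": 2, "rx": 0, "ry": 0, "rz": 0, "claw": 255}]'

```text
time_s: 15.98
position: [0.5088, 0.0571, 0.1286]
tcp_rot: [[1.0, -0.0, 0.003], [-0.0, -1.0, -0.001], [0.003, 0.001, -1.0]]
force: [-2.9, -3.1, 23.0]
opening: 0.429
grasp_force: 30.0
```

```bash
python3 - <<'E'
from h import *
c=camera_params("wrist");p,d=capture("wrist");q,_=capture("scene")
cv2.imwrite("pics/s6.png",cv2.resize(q[140:280,250:430,::-1],None,fx=4,fy=4))
H=hsv(p);Z=[]
for b in range(180,300):
  for a in range(270,370):
    r=ray(c,a,b,True);k=np.hypot((a-c["cx"])/c["fx"],(b-c["cy"])/c["fy"])
    if d[b,a]>0 and H[b,a,1]<60 and H[b,a,2]>70:
      w=c["xyz"]+r*d[b,a]/np.cos(k)
      if .09<w[2]<.115:Z.append(w)
Z=np.array(Z);print(len(Z),np.median(Z,0));A=np.c_[Z[:,:2]-Z[:,:2].mean(0),np.ones(len(Z))];print(np.linalg.lstsq(A,Z[:,2],rcond=None)[0])
s=read_state();print(s["force"],s["position"])
E
```

```text
4856 [0.53095098 0.05682875 0.10289354]
[-0.2541498   0.00373301  0.10296723]
[-3.32796992 -2.75529819 22.97875214] [0.50873756 0.05707319 0.12857089]
```

View pics/s6.png

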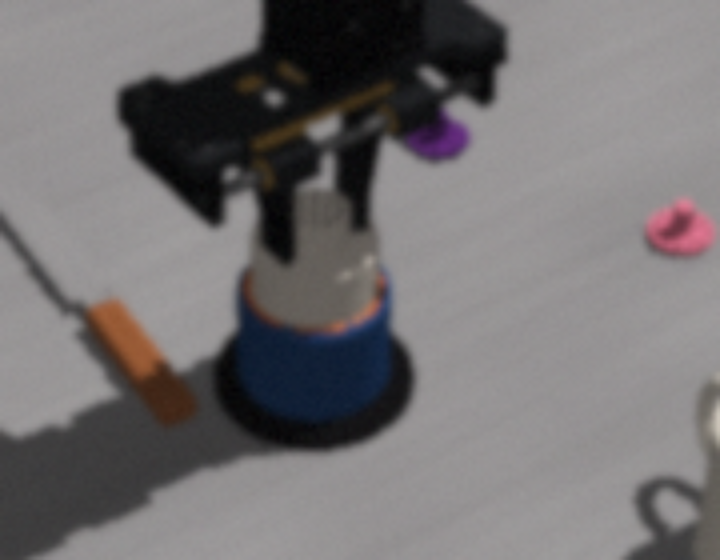

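The cap sits on the shoulder with only a thin orange rim showing, at about (320,325). Its step reads 102.9 mm, and the same camera read about 0.8 mm high earlier, so it is at the 102 mm expected when home. It is also at a hard stop under 23 N.

```bash
python3 -c "
from rig import *
print(hand_in())"
```

```text
the job is handed in; nothing more can be done
None
```

The job is handed in: the brass sieve is seated in the mouth, and the cap is clicked on and still held against the hard stop at about 23 N, so the orange ring should be fully down; it took about 16 s of robot time, and I never touched the mug, knife or biscuits.

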